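Load a block on the tilting drilling table and hold the table at the set angle

TASK

Set up the short thick wooden block for angled drilling: with the tilting table still lying flat, lay the block flat on it, pushed snugly into the corner of the two dark wooden fences (long side along the long fence, one end against the short fence), and let go of it. Then lift the table by its bow handle until the pointer at its near end lines up with the line on the index clip that is set on the quadrant's rim, with the block still in its corner. Finish while still holding the table there by the handle, so that I can tighten the wing nut, and leave the index clip and the other things on the bench as they are.

Things in the scene. Friction and masses are not known exactly. Their poses are not given: they have to be found in the camera images.
- block: the short thick pine offcut, 48 x 110 x 36 mm, about 0.1 kg, loose on the bench to the right of the jig. Origin at the centre of its underside; x along its 48 mm width, y along its 110 mm length, z up. Not the long thin offcut
- table_corner (a point): inner corner of the fences on the tilting table's top face (36 mm above the bench when flat), moves with the table. x along the hinge towards the short fence, y from hinge to free edge, z out of the top face. Seat of the block: centre at x -55, y +24 mm, underside z 0, its length along x. Long fence 180 mm at y -10..0, short one 60 mm at x 0..10, both 10 mm high: hold the block above them
- tilt_table: the tilting table; origin on the hinge axis at mid length, axes as table_corner. Starts flat (its y level), swings up freely about x to 1.2 rad as the handle side is lifted, falls back when let go. The plywood plate is 200 (along hinge) x 167 x 15 mm; with its handle it weighs 0.48 kg and takes 3 to 4 N to lift by the handle. The corner point is at x 78, y 16, z 10 mm
- handle (a point): steel bow handle on the table's top near the free edge, moves with the table. The point is the middle of its round bar, 10 mm thick, 100 mm long between posts, parallel to the hinge; axes as table_corner. Bar centre 38 mm above the top face (74 mm above the bench when flat), from the hinge axis 155 mm along the table's y and 48 mm along its z. The bar can turn between the finger pads
- index (a joint): angle of the index clip about the same hinge axis, in rad: the tilt that the table must get (0 = flat). Set anywhere from 0.42 to 0.85, held by friction; must not be shifted
- index_mark (a point): scribed line on the steel index clip clamped on the outer rim of the quadrant (upright slotted aluminium sector, 5 degree graduations, at the table's near end), 160 mm from the hinge axis; its y axis points radially out. The angle is right when the dark pointer under the wing nut, which moves with the table, points at this line: y axes of table_corner and index_mark parallel
- jig: the jig's base board, plywood 236 x 214 x 18 mm, fixed. Origin on its underside near the middle; x along the hinge, away from the quadrant, y from hinge side to handle side, z up. Hinge axis at y -85, z 26 mm. The quadrant stands at x -108 mm, 4 mm thick, up to 170 mm above the bench; clip and its screw reach 180 mm from the axis, the wing nut x -127 mm
- long_offcut: long thin pine offcut, 45 x 190 x 21 mm, a bystander: leave it. Origin at the centre of its underside, y along it
- pencil: flat red carpenter's pencil, 13 x 174 x 8 mm, a bystander: leave it. Origin at the centre of its underside, y along it
- gauge: wooden marking gauge, 69 x 220 x 50 mm, a bystander: leave it. Origin at the centre of its underside, y along its stem

How it is judged:
On the way, in this order (a step that is already met when the one before it is completed fails the run):
1. the block lies flat in the corner of the fences, let go, while the table lies flat (x of block in the frame of table_corner between -0.06 and -0.052 m and y of block in the frame of table_corner between 0.021 and 0.029 m and z of block in the frame of table_corner between -0.004 and 0.004 m and angle between the y axis of block and the x axis of table_corner, either way round below 0.06 rad and contact force between each of the arm, the fingers and block below 0.3 N and angle between table_corner's own z axis and vertical below 0.03 rad and linear speed of block below 0.02 m/s), for 0.3 s.
2. the table is being lifted by its handle, the block in its corner (x of block in the frame of table_corner between -0.06 and -0.052 m and y of block in the frame of table_corner between 0.021 and 0.029 m and z of block in the frame of table_corner between -0.004 and 0.004 m and angle between the y axis of block and the x axis of table_corner, either way round below 0.06 rad and contact force between each of the arm, the fingers and block below 0.3 N and contact force between the fingers and tilt_table above 1.5 N and distance between the grasp point and handle below 0.06 m and angle between table_corner's own z axis and vertical above 0.1 rad), for 0.1 s.
At the end, for the whole second after the job is handed in: The fingers hold the bow handle (over 1.5 N), the table is at rest within 0.04 rad of the index line, and the untouched block sits flat in the corner: gaps to both fences under about 5 mm, skew under 0.06 rad (x of block in the frame of table_corner between -0.06 and -0.052 m and y of block in the frame of table_corner between 0.021 and 0.029 m and z of block in the frame of table_corner between -0.004 and 0.004 m and angle between the y axis of block and the x axis of table_corner, either way round below 0.06 rad and contact force between each of the arm, the fingers and block below 0.3 N and contact force between the fingers and tilt_table above 1.5 N and distance between the grasp point and handle below 0.06 m and angle between the y axis of table_corner and the y axis of index_mark, either way round below 0.04 rad and angular speed of tilt_table below 0.05 rad/s and angle between table_corner's own z axis and vertical above 0.3 rad); the arm keeps its last pose, push and grip.
It fails at once if the index clip is shifted (distance of index_mark from where it was at the start of the episode above 0.006 m).
It fails at once if a bystander is moved by more than 20 mm (distance of any of long_offcut, pencil, gauge from where it was at the start of the episode above 0.02 m).
It also fails if it takes over 48 s, if anything falls off the work surface, if the arm or the gripper's body presses on something with over 40 N, if the wrist force passes 120 N, or if a joint passes its speed limit or range.

ROBOT

A 7-joint arm with a two-finger parallel gripper is mounted at the origin on a cart in front of the work surface, level with it; the furniture and walls round the work are solid. World frame = base frame: x ahead of the robot, y to its left, z up, the work surface at z = 0. Lengths are in m, angles in rad, forces in N, time in s.
With the tool pointing down it reaches from about 0.4 to 0.85 m from the base axis. Payload 6.9 kg.
Tool frame: the origin (TCP) lies midway between the tips of the shut fingers; the grasp point (between the pads) lies 19 mm behind it; z points along the fingers, y is the line along which they close (so a half turn about z gives the same grasp; the last joint's range is limited). The gripper opens to 85 mm and grips with 20 to 120 N. Pads are 22 mm wide; open, the fingers measure 114 mm over their backs; the gripper's body (76 mm by 85 mm) begins 54 mm behind the grasp point. The pads swing forward as they close: fully open they stand 13 mm farther back than shut.
Start: joints at [-1.226, 0.507, -0.238, 1.5, 0.126, 1.149, -0.155], TCP at [0.148, 0.607, 0.231] pointing down, gripper open.
Joint ranges: [-3.08, 3.08], [-0.24, 2.05], [-1.43, 1.35], [0, 2.5], [-1.52, 4.66], [0.17, 1.96], [-2.89, 2.89]. Speed limits (rad/s): [2.39, 2.39, 3.14, 3.14, 3.14, 3.14, 3.14].

INTERFACE

Orientations are given as a 3x3 rotation matrix whose columns are the frame's x, y, z axes.
In Python, from cell import readout, camera, camera_params, workorder gives the robot as it stands. The module is installed in compiled form; this text tells all that it offers.
- The arm moves only by the tool servo_tool, never from a script. Its argument "targets" is a list that holds one entry, the list of rows, each a list of 6 numbers: the shift along the tool's x, y, z in units of 0.1 m (1.0 is 0.1 m), then the turn, a rotation vector about the tool's x, y, z in units of 180 degrees (1.0 is 180 degrees). A call has 1 to 20 rows; each row is the pose to reach, as a shift and turn from the pose commanded when the call began, along the tool's axes at that moment, turning the shorter way round; what a row does not reach only later rows make up. A row lasts 1/8 s, in which the tool goes at most 62.5 mm and 10.7 degrees, less where a joint would pass 70% of its speed; a pose out of reach is approached as far as the arm can. A call with a number of a shift or a turn outside -1 to 1 is refused whole. A call with a gripper value outside its range is refused whole. "fingers" is the finger opening in mm, from 0 to 85.4, set as the call begins (left out, the last holds). The fingers move at their own pace and stop on an object; the grip force is fixed at half the most. Time passes only in rows, so rows that repeat a pose let the fingers close. It gives the time, the measured TCP pose, the force, the opening and the grip force at its end, in the units of the state.
- readout.observe(): the state, without advancing time (a new reading comes with each control period).
- camera(name): name is "scene" or "side" or "wrist"; returns the picture (400x640x3 uint8, blue, green, red); there is no depth.
- camera_params(name): a dict with "intrinsics" (3x3 intrinsics, pixels), "T" (4x4, takes a point from camera to world coordinates). Camera axes: x right, y up, looking along -z (the intrinsics and any distortion apply to the point x, -y, -z); pixel columns grow to the right and rows downward; lengths in m; the calibration is good to about 2 mm. A picture is of the moment at which its call begins: read the wrist's pose just before it. camera_params takes no time and is no camera call; for the wrist camera it gives the pose at the moment of the call.
- workorder.close_job(): hands the job in; it is judged then, once.
The state is a dict: "clock": time; "joints": joint angles; "joint_vel": joint speeds; "joint_efforts": joint torques, N m; "tool_pos": TCP position; "tcp_rot": TCP orientation; "force": force on the tool from outside, world axes, zero at the start; "wrist_torque": the same for the moment, N m; "gripper_width": finger opening in m; "gripper_force": force on a finger pad.
Only numpy, scipy, OpenCV 4.12 (cv2) and the standard library are available. Lean on these libraries where they do the work, as an engineer would, in place of code of your own. Each camera call takes 0.05 s, during which the arm holds its last target. There are 200 camera calls.

## Working session

There is one attempt and no reset: what is moved stays moved. The work goes in short steps, Python scripts to look and compute and a tool call to move; the robot and the scene stay as the last step left them, time stands still between calls to the robot, and variables do not carry over. Pictures are saved under pics/ and viewed, at most 10 in all, crops included, and the job is handed in when it is done.

Besides the shell and the picture viewer there is one more tool, called after ">>>" as a command line: name --argument value ..., lists and objects as JSON in quotes. servo_tool: Moves the arm, as the interface text tells. Its arguments: {"type":"object","properties":{"targets":{"type":"array"},"fingers":{"type":"number"}},"required":["targets"]}

```bash
mkdir -p pics; cat > h.py <<'E'
import numpy as np,cv2
from cell import readout,camera,camera_params,workorder
def snap(n,f):
    p=camera_params(n); im=camera(n); cv2.imwrite('pics/'+f+'.png',im); np.savez('pics/'+f+'.npz',K=p['intrinsics'],T=p['T']); return im
def load(f):
    d=np.load('pics/'+f+'.npz'); return d['K'],d['T']
def ray(f,u,v):
    K,T=load(f); d=np.linalg.inv(K)@[u,v,1.]; d=T[:3,:3]@(d*[1,-1,-1]); return T[:3,3],d/np.linalg.norm(d)
def onz(f,u,v,z):
    o,d=ray(f,u,v); return o+d*(z-o[2])/d[2]
def proj(f,P):
    K,T=load(f); q=T[:3,:3].T@(np.asarray(P,float)-T[:3,3]); q=K@(q*[1,-1,-1]); return q[:2]/q[2]
def tri(*obs):
    A=np.zeros((3,3));b=np.zeros(3)
    for f,u,v in obs:
        o,d=ray(f,u,v);M=np.eye(3)-np.outer(d,d);A+=M;b+=M@o
    x=np.linalg.solve(A,b); return x,[np.linalg.norm((np.eye(3)-np.outer(ray(*ob)[1],ray(*ob)[1]))@(x-ray(*ob)[0])) for ob in obs]
E
python3 - <<'E'
from h import *
np.set_printoptions(precision=3,suppress=True)
for n in('scene','side','wrist'):
    snap(n,n+'0'); K,T=load(n+'0'); print(K.ravel(),T)
    print(camera_params(n).keys())
print(readout.observe())
E
```

```text
[411.579   0.    317.774   0.    411.579 202.01    0.      0.      1.   ] [[ 0.566  0.472 -0.676 -0.479]
 [-0.824  0.339 -0.454 -0.678]
 [ 0.015  0.814  0.58   0.874]
 [ 0.     0.     0.     1.   ]]
dict_keys(['intrinsics', 'T'])
[419.472   0.    320.476   0.    419.472 193.321   0.      0.      1.   ] [[ 0.899  0.223 -0.376 -0.061]
 [-0.437  0.448 -0.78  -1.115]
 [-0.005  0.866  0.501  0.755]
 [ 0.     0.     0.     1.   ]]
dict_keys(['intrinsics', 'T'])
[351.933   0.    318.065   0.    351.933 198.985   0.      0.      1.   ] [[ 0.236 -0.931 -0.277  0.077]
 [ 0.972  0.226  0.07   0.625]
 [-0.002 -0.286  0.958  0.373]
 [ 0.     0.     0.     1.   ]]
dict_keys(['intrinsics', 'T'])
{'clock': 0.15, 'joints': array([-1.226,  0.508, -0.237,  1.501,  0.126,  1.149, -0.155]), 'joint_vel': array([-0.   , -0.001, -0.001, -0.002, -0.001,  0.001, -0.   ]), 'joint_efforts': array([ -0.002, -62.102,  -2.189, -24.984,   0.013,   0.009,   0.   ]), 'tool_pos': array([0.148, 0.607, 0.231]), 'tcp_rot': array([[-0.972,  0.237, -0.   ],
       [ 0.237,  0.972, -0.001],
       [-0.   , -0.001, -1.   ]]), 'force': array([-0.188, -0.392, -0.035]), 'wrist_torque': array([ 0.03 , -0.015, -0.013]), 'gripper_force': 0.0, 'gripper_width': 0.08536549808798695}
```

View pics/scene0.png

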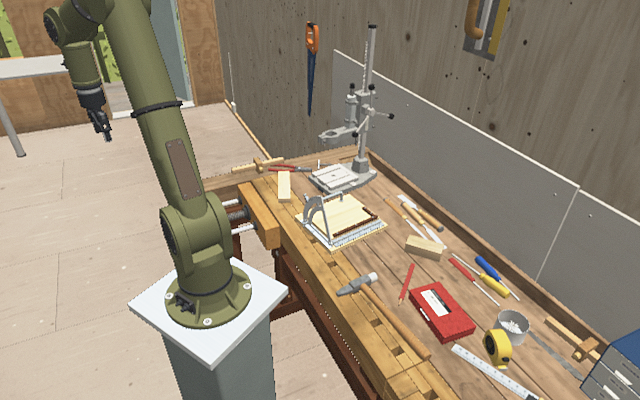

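View pics/side0.png

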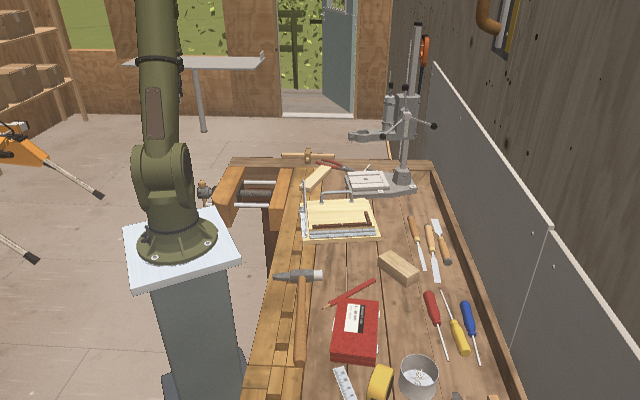

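The scene picture shows the jig at about (340,220), the block at (425,247) and the long offcut at (284,185). In the side picture the jig is at (340,215), the block at (400,267) and the pencil at (350,292). Next I enlarge these areas.

```bash
python3 - <<'E'
from h import *
np.set_printoptions(precision=3,suppress=True)
a=cv2.imread('pics/scene0.png')[185:260,285:455]; b=cv2.imread('pics/side0.png')[170:290,285:430]
a=cv2.resize(a,None,fx=4,fy=4,interpolation=cv2.INTER_CUBIC);b=cv2.resize(b,None,fx=4.0,fy=4.0,interpolation=cv2.INTER_CUBIC)
b=cv2.resize(b,(362,300));
c=np.zeros((600,800,3),np.uint8);c[:300,:680]=a;c[300:,:362]=b;cv2.imwrite('pics/m1.png',c)
for f,u,v,z in(('scene0',425,247,.036),('side0',400,267,.036),('scene0',340,220,.036),('side0',340,215,.036)):print(onz(f,u,v,z))
E
```

```text
[ 0.493 -0.423  0.036]
[ 0.497 -0.436  0.036]
[ 0.456 -0.14   0.036]
[ 0.475 -0.146  0.036]
```

View pics/m1.png

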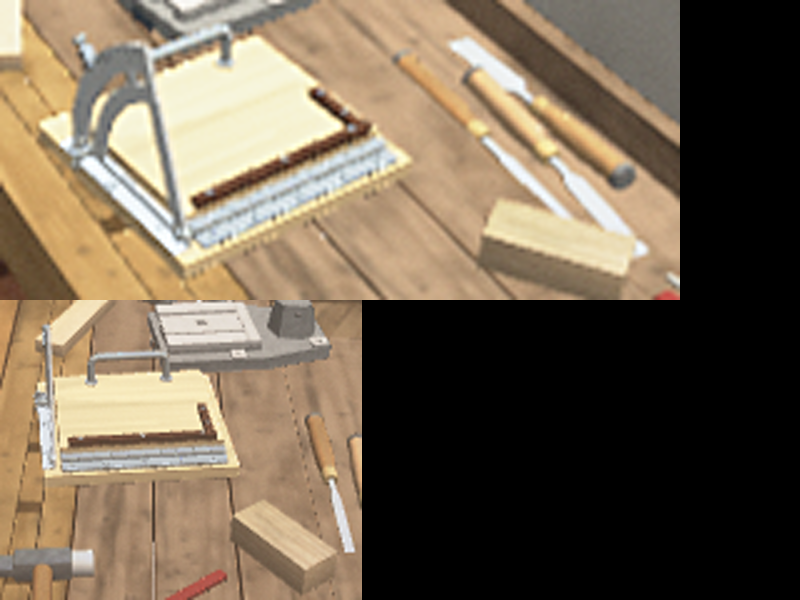

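The enlarged view shows the table with its two dark fences meeting at crop (365,128) in the scene part. The handle is at the left edge and the quadrant is nearest the robot. The drill stand is close to the arm's path, so I locate its extents before moving.

```bash
python3 - <<'E'
from h import *
np.set_printoptions(precision=3,suppress=True)
print('arm tip',tri(('scene0',322,136),('side0',350,136)))
print('col base',tri(('scene0',362,172),('side0',403,180)),'col top',tri(('scene0',372,26),('side0',416,26)))
print('left hndl',tri(('scene0',352,97),('side0',389,85)), tri(('scene0',349,120),('side0',389,125)))
for f,u,v,z in(('scene0',310,180,.02),('side0',348,185,.02),('scene0',372,127,0),('scene0',284,185,.021)):print(onz(f,u,v,z))
E
```

```text
arm tip (array([0.614, 0.044, 0.215]), [np.float64(0.008580093131058817), np.float64(0.00858009313105897)])
col base (array([ 0.792, -0.036,  0.026]), [np.float64(0.006030401608789506), np.float64(0.006030401608789478)]) col top (array([ 0.793, -0.022,  0.561]), [np.float64(0.005583700227319931), np.float64(0.0055837002273197486)])
left hndl (array([ 0.707, -0.017,  0.369]), [np.float64(0.016031399822068217), np.float64(0.016031399822068318)]) (array([0.751, 0.017, 0.237]), [np.float64(0.005167599233483824), np.float64(0.005167599233484166)])
[0.619 0.097 0.02 ]
[0.607 0.039 0.02 ]
[1.222 0.149 0.   ]
[0.532 0.156 0.021]
```

>>> servo_tool --targets '[[[0,0,-0.6,0,0,-0.05],[0,0,-1,0,0,-0.076],[0,0,-1,0,0,-0.076]]]'

```text
clock: 0.52
tool_pos: [0.1479, 0.6085, 0.3347]
tcp_rot: [[-1.0, -0.0, 0.001], [-0.0, 1.0, 0.006], [-0.001, 0.006, -1.0]]
force: [-0.4, 0.4, -0.2]
gripper_width: 0.0854
gripper_force: 0.0
```

>>> servo_tool --targets '[[[-0.46,-0.38,0,0,0,0],[-0.92,-0.77,0,0,0,0],[-0.92,-0.77,0,0,0,0]]]'

```text
clock: 0.9
tool_pos: [0.2453, 0.5263, 0.3302]
tcp_rot: [[-1.0, 0.01, 0.002], [0.01, 1.0, -0.004], [-0.002, -0.004, -1.0]]
force: [-0.2, 1.1, -0.2]
gripper_width: 0.0852
gripper_force: 0.0
```

>>> servo_tool --targets '[[[-0.35,-0.45,0,0,0,0],[-0.7,-0.9,0,0,0,0],[-0.7,-0.9,0,0,0,0]]]'

```text
clock: 1.27
tool_pos: [0.313, 0.4364, 0.3304]
tcp_rot: [[-1.0, 0.008, 0.001], [0.008, 1.0, -0.003], [-0.001, -0.003, -1.0]]
force: [-0.5, 0.8, -0.1]
gripper_width: 0.0853
gripper_force: 0.0
```

>>> servo_tool --targets '[[[-0.35,-0.5,0,0,0,0],[-0.7,-1,0,0,0,0],[-0.7,-1,0,0,0,0]]]'

```text
clock: 1.65
tool_pos: [0.3823, 0.3367, 0.3305]
tcp_rot: [[-1.0, 0.008, 0.0], [0.008, 1.0, -0.003], [-0.0, -0.003, -1.0]]
force: [-0.4, 1.2, -1.5]
gripper_width: 0.0853
gripper_force: 0.0
```

>>> servo_tool --targets '[[[-0.2,-0.5,0,0,0,0],[-0.4,-1,0,0,0,0],[-0.4,-1,0,0,0,0]]]'

```text
clock: 2.02
tool_pos: [0.4207, 0.2378, 0.3307]
tcp_rot: [[-1.0, 0.006, -0.0], [0.006, 1.0, -0.002], [0.0, -0.002, -1.0]]
force: [-0.3, 0.2, 0.4]
gripper_width: 0.0854
gripper_force: 0.0
```

>>> servo_tool --targets '[[[-0.1,-0.5,0,0,0,0],[-0.1,-1,0,0,0,0],[-0.1,-1,0,0,0,0]]]'

```text
clock: 2.4
tool_pos: [0.4295, 0.1388, 0.331]
tcp_rot: [[-1.0, 0.004, -0.001], [0.004, 1.0, -0.001], [0.001, -0.001, -1.0]]
force: [-0.4, 0.8, 0.2]
gripper_width: 0.0851
gripper_force: 0.0
```

>>> servo_tool --targets '[[[0,-0.5,0,0,0,0],[0,-1,0,0,0,0],[0,-1,0,0,0,0]]]'

```text
clock: 2.78
tool_pos: [0.4299, 0.0393, 0.3311]
tcp_rot: [[-1.0, 0.003, -0.0], [0.003, 1.0, -0.0], [0.0, -0.0, -1.0]]
force: [-0.6, 1.1, -0.1]
gripper_width: 0.0857
gripper_force: 0.0
```

>>> servo_tool --targets '[[[0,-0.5,0,0,0,0],[0,-1,0,0,0,0],[0,-1,0,0,0,0],[0,-1,0,0,0,0]]]'

```text
clock: 3.28
tool_pos: [0.4304, -0.0569, 0.331]
tcp_rot: [[-1.0, -0.003, -0.0], [-0.003, 1.0, 0.001], [0.0, 0.001, -1.0]]
force: [-0.0, 0.3, -0.0]
gripper_width: 0.0859
gripper_force: 0.0
```

```bash
python3 - <<'E'
from h import *
print(readout.observe()['joints'].round(2)); snap('wrist','w1')
E
```

```text
[ 0.01  0.13  0.07  1.78 -0.01  1.23  1.66]
```

View pics/w1.png

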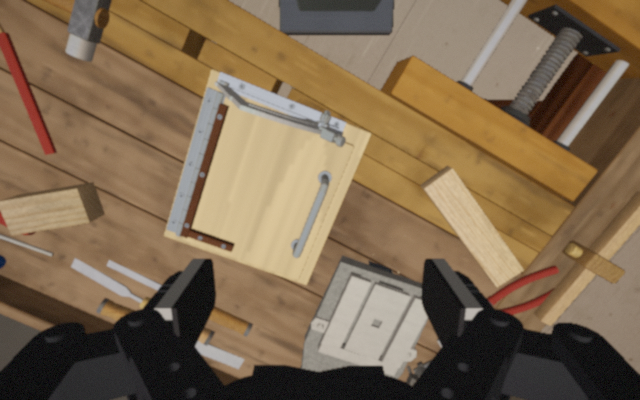

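The wrist view shows the jig yawed by about -16°. The inner fence corner is near pixel (192,235), the handle bar runs (325,178) to (297,250), and the quadrant with clip is around (330,128). The block is partly cut off at (50,210), and the gauge is at the far right. I take a second wrist view nearer the block.

>>> servo_tool --targets '[[[0,-0.5,0,0,0,0],[0,-1,0,0,0,0],[0,-1,0,0,0,0]]]'

```text
clock: 3.7
tool_pos: [0.43, -0.1614, 0.3311]
tcp_rot: [[-1.0, 0.003, -0.0], [0.003, 1.0, -0.001], [0.0, -0.001, -1.0]]
force: [0.4, 0.5, 0.3]
gripper_width: 0.0854
gripper_force: 0.0
```

>>> servo_tool --targets '[[[0,-0.5,0,0,0,0],[0,-1,0,0,0,0],[0,-1,0,0,0,0],[0,-1,0,0,0,0],[0,-1,0,0,0,0]]]'

```text
clock: 4.32
tool_pos: [0.4306, -0.2575, 0.3313]
tcp_rot: [[-1.0, -0.003, 0.0], [-0.003, 1.0, 0.001], [-0.0, 0.001, -1.0]]
force: [-0.2, 0.3, -0.3]
gripper_width: 0.0854
gripper_force: 0.0
```

```bash
python3 - <<'E'
from h import *
snap('wrist','w2')
E
```

```text
(no output)
```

View pics/w2.png

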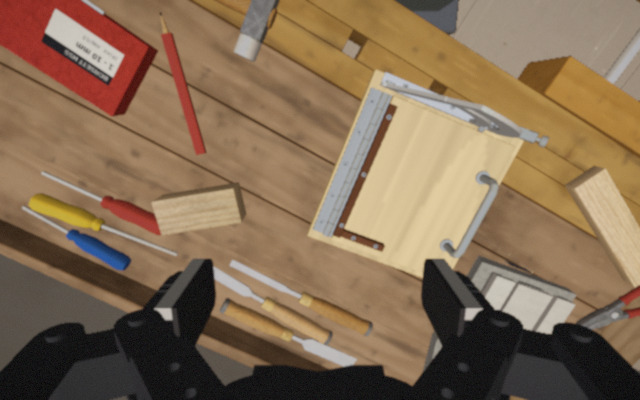

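The second wrist view shows the whole block around (198,210), the fence corner near (340,232), the handle ends at (487,178) and (450,247), and the quadrant edge along (385,80) to (540,140). I enlarge the parts to pick corners.

```bash
python3 - <<'E'
from h import *
w1=cv2.imread('pics/w1.png');w2=cv2.imread('pics/w2.png')
def cr(im,x,y,w,h,s): return cv2.resize(im[y:y+h,x:x+w],None,fx=s,fy=s,interpolation=cv2.INTER_CUBIC)
c=np.zeros((600,800,3),np.uint8)
c[:300,:400]=cr(w2,148,165,100,75,4)
c[:300,400:]=cr(w2,320,190,100,75,4)
c[300:,:400]=cr(w1,150,190,100,75,4)
c[300:,400:]=cr(w1,0,170,133,100,3)[:, :400] if False else cv2.resize(w1[165:240,10:110],None,fx=4,fy=4,interpolation=cv2.INTER_CUBIC)
cv2.imwrite('pics/m2.png',c)
c=np.zeros((600,800,3),np.uint8)
c[:320]=cr(w1,200,65,200,80,4)
c[320:600]=cr(w2,370,65,200,70,4)
cv2.imwrite('pics/m3.png',c)
# fence masks
for n,im in(('w1',w1),('w2',w2)):
    b,g,r=[im[...,i].astype(int) for i in range(3)]
    m=((r<120)&(r-b>25)&(r>40)).astype(np.uint8)
    roi=np.zeros_like(m);x0=180 if n=='w1' else 330
    roi[95:262,x0:x0+70]=1
    k,l,s,ce=cv2.connectedComponentsWithStats(m*roi)
    for i in range(1,k):
        if s[i,4]>60: print(n,s[i],cv2.boxPoints(cv2.minAreaRect(np.argwhere(l==i)[:,::-1].astype(np.float32))).round(1).tolist())
E
```

```text
w1 [ 180  104   54  146 1427] [[179.8000030517578, 234.8000030517578], [219.3000030517578, 102.9000015258789], [271.0, 118.4000015258789], [231.39999389648438, 250.3000030517578]]
w2 [ 334  104   62  146 1145] [[333.3999938964844, 233.8000030517578], [377.0, 99.80000305175781], [425.5, 115.5], [381.79998779296875, 249.60000610351562]]
```

View pics/m2.png

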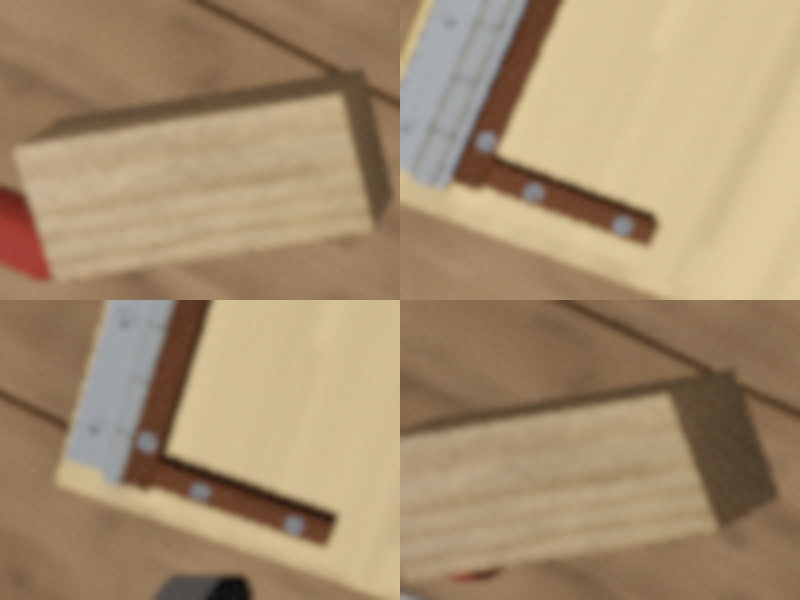

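View pics/m3.png

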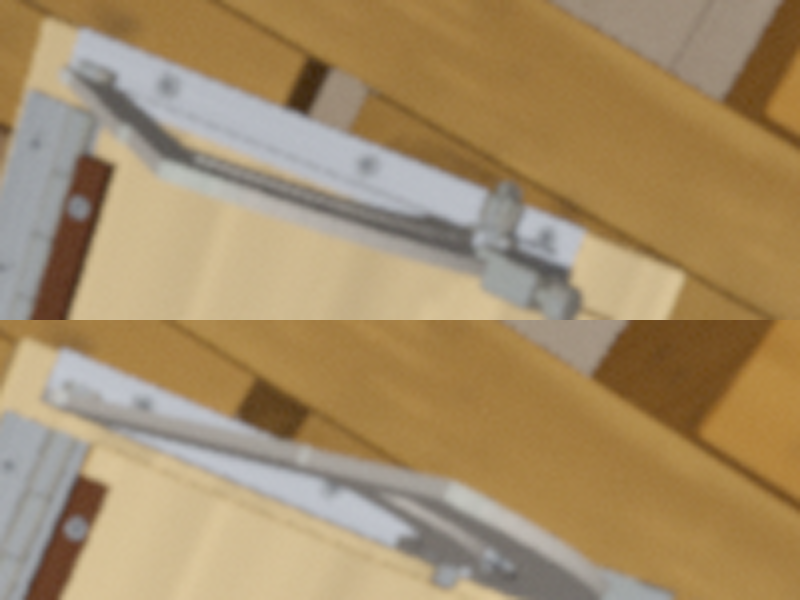

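Corners are clear. In w2 the block top has corners (151.8,201.8), (234.3,188.8), (241.8,222.5) and (160.5,235). The floor corner of the fences is at (345,229.3) in w2 and (191.3,229.3) in w1. The clip with its screw is at about (328,136) to (339,140) in w1.

```bash
cat > jig.py <<'E'
from h import *
np.set_printoptions(precision=4,suppress=True)
E
python3 - <<'E'
from jig import *
print('block tri',tri(('w1',77,188),('w2',234.25,188.75)),tri(('w1',89.5,222),('w2',241.75,222.5)))
c=np.array([onz('w2',*p,.036) for p in((151.75,201.75),(234.25,188.75),(241.75,222.5),(160.5,235))])
print(c,c.mean(0),[np.linalg.norm(c[i]-c[i-1]) for i in range(4)])
d=(c[1]+c[2]-c[0]-c[3]);print('block dir',d/np.linalg.norm(d),np.degrees(np.arctan2(d[1],d[0])))
print('corner',tri(('w1',191.25,229.25),('w2',345,229.25)))
print(onz('w1',191.25,229.25,.036),onz('w2',345,229.25,.036))
# fence line inner edges via fitLine: w1/w2 long fence edges
for n,x0 in(('w1',150),('w2',300)):
    im=cv2.imread(f'pics/{n}.png').astype(int);b,g,r=im[...,0],im[...,1],im[...,2]
    y=(r>170)&(g>150)
    L=[]
    for row in range(125,222):
        f=np.where((r[row,x0:x0+120]<125)&(r[row,x0:x0+120]-b[row,x0:x0+120]>20))[0]
        if len(f)>2:
            e=x0+f.max(); seg=r[row,e-2:e+5]; L.append((np.interp(145,seg,np.arange(e-2,e+5)),row))
    L=np.array(L);P=np.array([onz(n,*q,.036) for q in L])
    v=cv2.fitLine(P[:,:2].astype(np.float32),cv2.DIST_HUBER,0,.001,.001).ravel();print(n,'long inner',v,np.degrees(np.arctan2(v[1],v[0])))
    K=[]
    for col in range(x0+45+ (4 if n=='w2' else 0),x0+78):
        f=np.where((r[215:260,col]<125)&(r[215:260,col]-b[215:260,col]>20))[0]
        if len(f)>2: e=215+f.min(); s=r[e-4:e+3,col]; K.append((col,np.interp(-145,-s,np.arange(e-4,e+3))))
    P=np.array([onz(n,*q,.036) for q in K])
    w=cv2.fitLine(P[:,:2].astype(np.float32),cv2.DIST_HUBER,0,.001,.001).ravel();print(n,'short inner',w,np.degrees(np.arctan2(w[1],w[0])))
    t=np.linalg.solve(np.c_[v[:2],-w[:2]],w[2:]-v[2:]);print('int',v[2:]+t[0]*v[:2])
    hsv=cv2.cvtColor(im.astype(np.uint8),cv2.COLOR_BGR2HSV)
    x,yy,ww,hh=(285,165,55,97) if n=='w1' else (438,165,65,93)
    m=(hsv[yy:yy+hh,x:x+ww,1]<50).astype(np.uint8)
    k,l,s,ce=cv2.connectedComponentsWithStats(m);i=1+s[1:,4].argmax()
    print('handle',s[i],cv2.boxPoints(cv2.minAreaRect(np.argwhere(l==i)[:,::-1].astype(np.float32)))+[x,yy])
E
```

```text
block tri (array([ 0.474 , -0.3634,  0.0391]), [np.float64(0.00044018455580674886), np.float64(0.0004401845558067837)]) (array([ 0.5206, -0.3568,  0.0377]), [np.float64(0.000317908453555221), np.float64(0.00031790845355526907)])
[[ 0.4932 -0.4727  0.036 ]
 [ 0.4753 -0.3642  0.036 ]
 [ 0.5216 -0.3572  0.036 ]
 [ 0.5398 -0.4671  0.036 ]] [ 0.5075 -0.4153  0.036 ] [np.float64(0.046901681424584125), np.float64(0.10997802182265681), np.float64(0.04676253600438462), np.float64(0.11137153017501068)]
block dir [-0.1631  0.9866  0.    ] 99.38491358288312
corner (array([ 0.5272, -0.2209,  0.0449]), [np.float64(4.132829063684804e-05), np.float64(4.1328290636885504e-05)])
[ 0.5308 -0.2243  0.036 ] [ 0.5307 -0.2202  0.036 ]
w1 long inner [ 0.9321 -0.3623  0.4401 -0.1903] -21.240028
w1 short inner [ 0.3607  0.9327  0.5388 -0.1987] 68.85797
int [ 0.5287 -0.2247]
handle [  6   6  41  87 774] [[285.8628 253.2472]
 [320.7048 168.4145]
 [333.2341 173.5604]
 [298.3921 258.3932]]
w2 long inner [ 0.932  -0.3624  0.4549 -0.1941] -21.25002
w2 short inner [ 0.361   0.9326  0.539  -0.1978] 68.83668
int [ 0.5293 -0.2231]
handle [   2    6   59   87 1055] [[437.2514 248.1919]
 [479.6486 168.1081]
 [503.2189 180.5865]
 [460.8216 260.6703]]
```

```bash
python3 - <<'E'
from jig import *
print('screwdriver tip',onz('w2',178,254,.005),onz('w2',130,240,.005),'hdl',onz('w2',160,229,.01))
C=np.array([.5288,-.2243,.036]);a=np.radians(-21.25);ex=np.array([np.cos(a),np.sin(a),0]);ey=np.array([-ex[1],ex[0],0]);ez=np.array([0,0,1.])
H=C-.078*ex-.016*ey-.010*ez
h=H+.155*ey+.048*ez;print('hinge',H,'handle',h,'seat',C-.055*ex+.024*ey)
for n in('w1','w2'):
    print(n,[proj(n,h+s*ex) for s in(-.05,0,.05)],'fence ends',proj(n,C-.18*ex),proj(n,C+.06*ey))
Q=H.copy();Q+= -.108*ex
for t in(.42,.55,.7,.85):
    p=Q+.16*(np.cos(t)*ey+np.sin(t)*ez);q=Q+.18*(np.cos(t)*ey+np.sin(t)*ez);print(t,[(proj(n,p).round(1),proj(n,q).round(1)) for n in('w1','w2','scene0','side0')])
b=np.array([.5075,-.4153]);t=readout.observe()['tool_pos'][:2];print('delta',b-t)
E
```

```text
screwdriver tip [ 0.5824 -0.4602  0.005 ] [ 0.5606 -0.5269  0.005 ] hdl [ 0.5415 -0.4792  0.01  ]
hinge [ 0.4503 -0.2109  0.026 ] handle [ 0.5065 -0.0665  0.074 ] seat [ 0.4862 -0.182   0.036 ]
w1 [array([324.3409, 185.0487]), array([309.0362, 222.3848]), array([294.6569, 257.4636])] fence ends [231.7708  96.6535] [234.2485 243.0558]
w2 [array([495.4241, 185.2684]), array([474.7795, 222.5433]), array([455.3847, 257.5618])] fence ends [399.7142  96.8993] [383.0019 243.1142]
0.42 [(array([336.9, 137.5]), array([353.2, 144.7])), (array([522.8, 137.8]), array([542. , 145.1])), (array([304.9, 203.3]), array([301.9, 198.5])), (array([304.3, 189.3]), array([304. , 184.3]))]
0.55 [(array([329. , 136.1]), array([345.1, 143.6])), (array([524.5, 136.5]), array([545.2, 143.9])), (array([306.6, 200.1]), array([303.7, 194.9])), (array([304.4, 185.7]), array([304. , 180.3]))]
0.7 [(array([316.2, 133.1]), array([331.3, 140.6])), (array([523.2, 133.4]), array([545.1, 140.9])), (array([309. , 197.2]), array([306.3, 191.6])), (array([304.4, 182.5]), array([304.1, 176.5]))]
0.85 [(array([299.1, 128.3]), array([312.2, 135.4])), (array([517.8, 128.7]), array([540.1, 135.9])), (array([311.9, 195.3]), array([309.6, 189.3])), (array([304.5, 180.2]), array([304.2, 173.8]))]
delta [ 0.077  -0.1574]
```

>>> servo_tool --targets '[[[-0.2,-0.25,0.2,0,0,0.055],[-0.4,-0.5,0.4,0,0,0.11],[-0.6,-0.75,0.6,0,0,0.165],[-0.77,-1,0.8,0,0,0.22],[-0.77,-1,1,0,0,0.275],[-0.77,-1,1,0,0,0.33],[-0.77,-1,1,0,0,0.39],[-0.77,-1,1,0,0,0.448],[-0.77,-1,1,0,0,0.448],[-0.77,-1,1,0,0,0.448]]]' --fingers 66

```text
clock: 5.62
tool_pos: [0.5072, -0.359, 0.2313]
tcp_rot: [[-0.168, 0.986, 0.0], [0.986, 0.168, 0.0], [0.0, 0.0, -1.0]]
force: [0.5, -0.0, -0.0]
gripper_width: 0.0661
gripper_force: 0.0
```

>>> servo_tool --targets '[[[-0.3,0,0.4,0,0,0],[-0.57,-0.09,0.8,0,0,0],[-0.57,-0.09,1,0,0,0],[-0.57,-0.09,1,0,0,0],[-0.57,-0.09,1,0,0,0]]]'

```text
clock: 6.25
tool_pos: [0.5079, -0.4175, 0.1325]
tcp_rot: [[-0.164, 0.986, 0.001], [0.986, 0.164, -0.001], [-0.001, 0.001, -1.0]]
force: [-0.9, -0.2, -0.2]
gripper_width: 0.0659
gripper_force: 0.0
```

```bash
python3 - <<'E'
from jig import *
snap('wrist','w3');o=readout.observe();print(o['joints'],o['tool_pos'],o['tcp_rot'])
R=o['tcp_rot'];print('block in tool',R.T@(np.array([.5075,-.4153,.0])-o['tool_pos']), 'dir err',R.T@np.array([-.1631,.9866,0]))
im=cv2.imread('pics/w3.png');b,g,r=[im[...,i].astype(int) for i in range(3)]
c=np.array([onz('w2',*p,.036) for p in((151.75,201.75),(234.25,188.75),(241.75,222.5),(160.5,235))])
for p in c: print(proj('w3',p))
E
```

```text
[ 0.368   0.6863  0.5046  1.5468 -0.3725  1.0032  1.1432] [ 0.508  -0.4176  0.1328] [[-0.1642  0.9864  0.0019]
 [ 0.9864  0.1642 -0.0011]
 [-0.0014  0.0017 -1.    ]]
block in tool [ 0.0025 -0.0003  0.1328] dir err [ 1.      0.0012 -0.0014]
[286.3141 267.9861]
[282.3464 118.5138]
[352.7582 119.6586]
[348.4443 270.49  ]
```

View pics/w3.png

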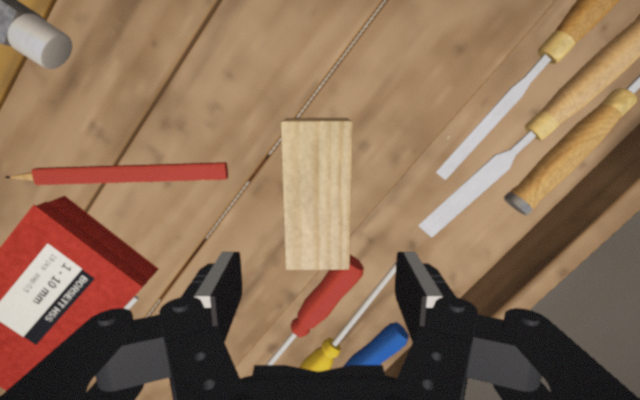

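The block at (282–352, 119–270) in the wrist view matches the predicted corners within 2 px, and the fingers are clear on both sides. I descend and grasp.

>>> servo_tool --targets '[[[0.02,0,0.4,0,0,0],[0.02,0,0.8,0,0,0],[0.02,0,1,0,0,0],[0.02,0,1,0,0,0]]]'

```text
clock: 6.8
tool_pos: [0.5068, -0.4152, 0.031]
tcp_rot: [[-0.163, 0.987, -0.001], [0.987, 0.163, 0.001], [0.001, -0.001, -1.0]]
force: [0.2, 0.4, 0.5]
gripper_width: 0.0665
gripper_force: 0.0
```

>>> servo_tool --targets '[[[0,0,0.12,0,0,0],[0,0,0.24,0,0,0],[0,0,0.24,0,0,0]]]'

```text
clock: 7.18
tool_pos: [0.5065, -0.4151, 0.0065]
tcp_rot: [[-0.163, 0.987, -0.001], [0.987, 0.163, 0.001], [0.001, -0.001, -1.0]]
force: [-0.3, -0.3, -0.5]
gripper_width: 0.066
gripper_force: 0.0
```

>>> servo_tool --targets '[[[0,0,0,0,0,0],[0,0,0,0,0,0],[0,0,0,0,0,0],[0,0,0,0,0,0],[0,0,0,0,0,0],[0,0,0,0,0,0]]]' --fingers 30

```text
clock: 7.92
tool_pos: [0.5071, -0.4158, 0.0078]
tcp_rot: [[-0.163, 0.987, 0.001], [0.987, 0.163, -0.001], [-0.001, 0.001, -1.0]]
force: [0.2, 0.9, 5.1]
gripper_width: 0.0468
gripper_force: 63.6
```

>>> servo_tool --targets '[[[0,0,-0.3,0,0,0],[0,0,-0.7,0,0,0],[0,0,-1,0,0,0],[0,0,-1.0,0,0,0]]]'

```text
clock: 8.43
tool_pos: [0.5076, -0.4164, 0.1093]
tcp_rot: [[-0.163, 0.987, 0.003], [0.987, 0.163, -0.002], [-0.003, 0.002, -1.0]]
force: [-0.2, -0.2, -0.8]
gripper_width: 0.047
gripper_force: 62.9
```

>>> servo_tool --targets '[[[0.3,0.02,-0.1,0,0,0],[0.7,0.04,-0.2,0,0,0],[1,0.05,-0.2,0,0,0]]]'

```text
clock: 8.8
tool_pos: [0.4951, -0.3139, 0.1262]
tcp_rot: [[-0.163, 0.987, -0.001], [0.987, 0.163, 0.002], [0.002, -0.001, -1.0]]
force: [0.3, 0.9, -1.7]
gripper_width: 0.0468
gripper_force: 62.9
```

>>> servo_tool --targets '[[[0.4,0.05,0,0,0,0],[0.8,0.1,0,0,0,0],[1,0.1,0,0,0,0]]]'

```text
clock: 9.18
tool_pos: [0.4884, -0.2123, 0.1256]
tcp_rot: [[-0.165, 0.986, -0.003], [0.986, 0.165, 0.002], [0.003, -0.002, -1.0]]
force: [0.0, 0.8, -1.1]
gripper_width: 0.0472
gripper_force: 62.9
```

>>> servo_tool --targets '[[[0.15,0,0,0,0,-0.05],[0.3,0,0,0,0,-0.1],[0.434,0,0,0,0,-0.15],[0.434,0,0,0,0,-0.2],[0.434,0,0,0,0,-0.25],[0.434,0,0,0,0,-0.29],[0.434,0,0,0,0,-0.33],[0.434,0,0,0,0,-0.33],[0.434,0,0,0,0,-0.33]]]'

```text
clock: 10.3
tool_pos: [0.4816, -0.1727, 0.1266]
tcp_rot: [[-0.931, 0.365, -0.001], [0.365, 0.931, 0.0], [0.001, -0.0, -1.0]]
force: [0.8, 0.8, -1.3]
gripper_width: 0.047
gripper_force: 62.8
```

```bash
python3 - <<'E'
from jig import *
snap('wrist','w4');snap('scene','s4');o=readout.observe();R=o['tcp_rot'];print(o['joints'],o['tool_pos'],o['gripper_width'])
C=np.array([.5288,-.2243,.036]);a=np.radians(-21.25);ex=np.array([np.cos(a),np.sin(a),0]);ey=np.array([-ex[1],ex[0],0])
T=np.c_[ex,ey,[0,0,1]];print('tool y in table',T.T@R[:,1],'pos',T.T@(o['tool_pos']-C))
E
```

```text
[ 0.1271  0.4601  0.2453  1.9426 -0.1574  0.7578  1.6609] [ 0.4819 -0.1728  0.1269] 0.047318021394223704
tool y in table [ 0.0016  1.     -0.0001] pos [-0.0624  0.031   0.0909]
```

View pics/w4.png

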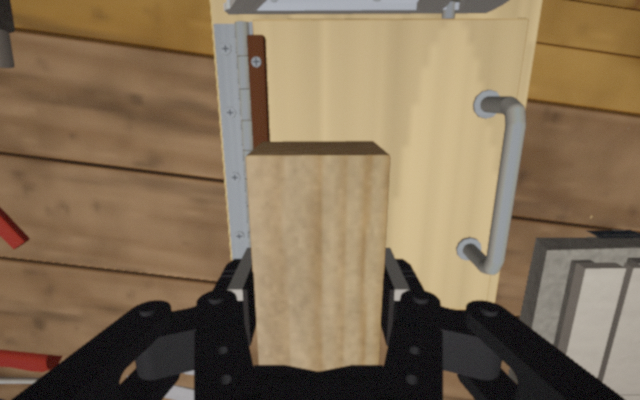

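The block is held straight and level over the table, the long fence's far part is visible at (256,36) to (262,145), and the handle bar is at (515,110) to (490,265). I check the skew and the handle position from this view.

```bash
python3 - <<'E'
from jig import *
o=readout.observe();R=o['tcp_rot']
C=np.array([.5288,-.2243,.036]);a=np.radians(-21.25);ex=np.array([np.cos(a),np.sin(a),0]);ey=np.array([-ex[1],ex[0],0]);T=np.c_[ex,ey,[0,0,1]]
im=cv2.imread('pics/w4.png').astype(int);b,g,r=im[...,0],im[...,1],im[...,2]
for sgn,z in((1,.036),(-1,.046)):
    L=[]
    for row in range(45,135):
        f=np.where((r[row,245:285]<125)&(r[row,245:285]-b[row,245:285]>20))[0]+245
        if len(f)<4: continue
        L.append((f.max()+.5 if sgn>0 else f.min()-.5,row))
    P=np.array([T.T@(onz('w4',*q,z)-C) for q in L]);p=np.polyfit(P[:,0],P[:,1],1);print('edge z',z,'slope',p[0],'y mean',P[:,1].mean(),P[:,0].min(),P[:,0].max())
for n,q in(('handle ends',[(515,112),(491,262)]),('w1',[(325,180),(297,250)])):
    f='w4' if n[0]=='h' else 'w1'
    print(n,[T.T@(onz(f,*u,.074)-C) for u in q])
# handle via tri of bar midpoints/ends
print('handle x ends tri',[T.T@(tri(('w4',*u),('w1',*v))[0]-C) for u,v in zip([(517,112),(491,264)],[(325,178),(297,250)])])
E
```

```text
edge z 0.036 slope -0.00023964039446889088 y mean -0.00017100378012659692 -0.16454134791318495 -0.11064610886573861
edge z 0.046 slope 0.0029674625353400693 y mean -0.009648828907483007 -0.1633189061842706 -0.11173188526015279
handle ends [array([-0.1261,  0.1383,  0.038 ]), array([-0.0369,  0.1376,  0.038 ])]
w1 [array([-0.1339,  0.1375,  0.038 ]), array([-0.0386,  0.1382,  0.038 ])]
handle x ends tri [array([-0.1306,  0.1387,  0.035 ]), array([-0.0367,  0.1382,  0.0371])]
```

>>> servo_tool --targets '[[[0,0,0.3,0,0,0],[0,0,0.55,0,0,0],[0,0,0.7,0,0,0],[0,0,0.7,0,0,0]]]'

```text
clock: 10.9
tool_pos: [0.4816, -0.1727, 0.0565]
tcp_rot: [[-0.932, 0.363, -0.002], [0.363, 0.932, 0.0], [0.002, -0.0, -1.0]]
force: [-0.7, 0.2, -0.5]
gripper_width: 0.0471
gripper_force: 62.9
```

>>> servo_tool --targets '[[[0,0,0.06,0,0,0],[0,0,0.12,0,0,0],[0,0,0.12,0,0,0]]]'

```text
clock: 11.28
tool_pos: [0.482, -0.1728, 0.0452]
tcp_rot: [[-0.932, 0.362, -0.0], [0.362, 0.932, 0.0], [0.0, 0.0, -1.0]]
force: [0.3, 0.5, -1.2]
gripper_width: 0.0466
gripper_force: 62.9
```

>>> servo_tool --targets '[[[-0.02,0,0,0,0,0],[-0.04,0,0,0,0,0],[-0.05,-0.02,0,0,0,0],[-0.05,-0.04,0,0,0,0],[-0.05,-0.05,0,0,0,0]]]'

```text
clock: 11.9
tool_pos: [0.4847, -0.1796, 0.0453]
tcp_rot: [[-0.932, 0.363, -0.0], [0.363, 0.932, 0.0], [0.0, -0.0, -1.0]]
force: [-1.4, 0.5, -1.5]
gripper_width: 0.0468
gripper_force: 62.9
```

>>> servo_tool --targets '[[[-0.02,0,0,0,0,0],[-0.02,0,0,0,0,0]]]'

```text
clock: 12.15
tool_pos: [0.4847, -0.1796, 0.0449]
tcp_rot: [[-0.932, 0.363, -0.004], [0.363, 0.932, 0.001], [0.004, -0.0, -1.0]]
force: [-5.8, 2.3, 1.3]
gripper_width: 0.0467
gripper_force: 63.3
```

>>> servo_tool --targets '[[[0,-0.02,0,0,0,0],[0,-0.02,0,0,0,0]]]'

```text
clock: 12.4
tool_pos: [0.4843, -0.1807, 0.0448]
tcp_rot: [[-0.932, 0.362, -0.004], [0.362, 0.932, 0.002], [0.004, 0.001, -1.0]]
force: [-3.6, 4.8, 0.1]
gripper_width: 0.0472
gripper_force: 63.0
```

>>> servo_tool --targets '[[[0,-0.01,0.015,0,0,0],[0,-0.01,0.02,0,0,0],[0,-0.01,0.02,0,0,0]]]'

```text
clock: 12.78
tool_pos: [0.484, -0.1812, 0.0437]
tcp_rot: [[-0.932, 0.362, -0.003], [0.362, 0.932, 0.003], [0.004, 0.001, -1.0]]
force: [-7.6, 5.8, 10.4]
gripper_width: 0.047
gripper_force: 64.6
```

>>> servo_tool --targets '[[[0,0,0,0,0,0],[0,0,0,0,0,0],[0,0,0,0,0,0],[0,0,0,0,0,0]]]' --fingers 66

```text
clock: 13.28
tool_pos: [0.4859, -0.1831, 0.0433]
tcp_rot: [[-0.932, 0.362, 0.0], [0.362, 0.932, -0.0], [-0.0, -0.0, -1.0]]
force: [0.8, -0.3, -0.4]
gripper_width: 0.0658
gripper_force: 0.0
```

>>> servo_tool --targets '[[[0,0,-0.3,0,0,0],[0,0,-0.7,0,0,0],[0,0,-1,0,0,0],[0,0,-1,0,0,0]]]'

```text
clock: 13.78
tool_pos: [0.487, -0.1835, 0.1454]
tcp_rot: [[-0.932, 0.362, 0.004], [0.362, 0.932, -0.001], [-0.005, 0.0, -1.0]]
force: [0.7, -0.2, -0.9]
gripper_width: 0.066
gripper_force: 0.0
```

>>> servo_tool --targets '[[[0.1,0,-0.4,0,0,0],[0.2,0.1,-0.8,0,0,0],[0.3,0.3,-0.9,0,0,0],[0.3,0.3,-0.9,0,0,0],[0.3,0.3,-0.9,0,0,0]]]'

```text
clock: 14.4
tool_pos: [0.4682, -0.1444, 0.2323]
tcp_rot: [[-0.932, 0.362, -0.002], [0.362, 0.932, -0.0], [0.001, -0.001, -1.0]]
force: [-0.2, 0.2, 0.2]
gripper_width: 0.0663
gripper_force: 0.0
```

```bash
python3 - <<'E'
from jig import *
snap('wrist','w5');snap('scene','s5');snap('side','d5')
w=cv2.imread('pics/w5.png');c=np.zeros((600,800,3),np.uint8);c[:400,:640]=w
c[400:,:266]=cv2.resize(cv2.imread('pics/s5.png')[180:230,295:361],None,fx=4,fy=4,interpolation=cv2.INTER_CUBIC)[:,:266][:200,:266] if 0 else cv2.resize(cv2.imread('pics/s5.png')[180:240,290:370],(266,200),interpolation=cv2.INTER_CUBIC)
c[400:,266:532]=cv2.resize(cv2.imread('pics/d5.png')[165:225,290:370],(266,200),interpolation=cv2.INTER_CUBIC)
cv2.imwrite('pics/m5.png',c)
E
```

```text
(no output)
```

View pics/m5.png

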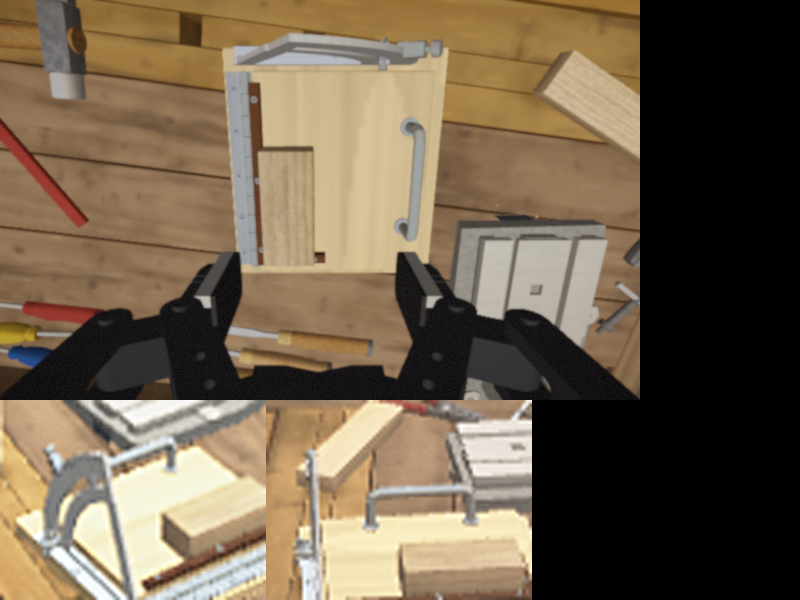

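The block sits snug in the corner at w5 (258–314, 149–264), released, with the table flat. The clip with its screw is at (403–442, 47) in w5. I triangulate the clip from the wrist views and check the block's seat.

```bash
python3 - <<'E'
from jig import *
C=np.array([.5288,-.2243,.036]);a=np.radians(-21.25);ex=np.array([np.cos(a),np.sin(a),0]);ey=np.array([-ex[1],ex[0],0]);T=np.c_[ex,ey,[0,0,1]]
H=C-.078*ex-.016*ey-.010*np.array([0,0,1])
print('block corners',[(T.T@(onz('w5',*p,.072)-C))[:2] for p in((259,149.5),(313.5,148.5),(315,264.5),(262,265))])
f=lambda X:(T.T@(X-H), 'ang',np.arctan2((X-H)[2],(T.T@(X-H))[1]))
for obs in([('w1',339.25,140),('w2',540.5,140),('w5',437,47)],[('w1',327,135.75),('w2',526,132.5),('w5',414,48)]):
    X,e=tri(*obs);print(*f(X),e)
    X,e=tri(obs[0],obs[2]);print(*f(X),e)
for n,x0,x1,y0,y1 in(('w1',312,352,108,150),('w5',380,448,34,74),('w2',505,556,120,150)):
    im=cv2.imread(f'pics/{n}.png');h=cv2.cvtColor(im,cv2.COLOR_BGR2HSV);print(n,x0,y0)
    for y in range(y0,y1): print(y,''.join(('#' if h[y,x,2]<110 else '+' if h[y,x,2]<160 else 'o') if h[y,x,1]<45 else '.' for x in range(x0,x1)))
E
```

```text
block corners [array([-0.1127,  0.0023]), array([-0.1136,  0.0493]), array([-0.0032,  0.0504]), array([-0.0026, -0.    ])]
[-0.1098  0.147   0.0956] ang 0.576566132506809 [np.float64(0.00076175705280138), np.float64(0.0008789061940881914), np.float64(0.0015521920887580753)]
[-0.1098  0.1459  0.1033] ang 0.6160719267774543 [np.float64(0.0003034124983622946), np.float64(0.0003034124983621659)]
[-0.1101  0.1338  0.0894] ang 0.5891126642748094 [np.float64(0.0019157408582157135), np.float64(0.0018398171446115774), np.float64(0.0011324860651998172)]
[-0.1093  0.133   0.098 ] ang 0.6350813837770558 [np.float64(0.0004957272877537149), np.float64(0.0004957272877535936)]
w1 312 108
108 +.......................................
109 oo+.....................................
110 oooo++..................................
111 ooooooo+.....+++........................
112 ooooooooo+..+++++.......................
113 ooooooooo+++++++#+......................
114 ooooooooo++++++++.......................
115 ooooooooo+++++++++......................
116 ooooooooo++++++++++.....................
117 oooooooo++
[... 5351 characters left out ...]
oooooooo++.....++++.........
138 ................+++++oooooooooo++++..++++++........
139 ..................++++++oooooo++oo+++++++++........
140 .....................+++++ooo+++++++++o++++........
141 ........................++++++...++++oooo+.........
142 ...........................++.....+++oooo+.........
143 ..................................+++ooo+..........
144 ..................................++++o++..........
145 ...................................+++++...........
146 ...................................................
147 ...................................................
148 ...................................................
149 ...................................................
```

```bash
python3 - <<'E'
from jig import *
C=np.array([.5288,-.2243,.036]);a=np.radians(-21.25);ex=np.array([np.cos(a),np.sin(a),0]);ey=np.array([-ex[1],ex[0],0]);T=np.c_[ex,ey,[0,0,1]]
H=C-.078*ex-.016*ey-.010*np.array([0,0,1])
K={'w1':(339.5,140.5),'w2':(543.3,141),'w5':(436.5,48.5)};B={'w1':(326,136),'w2':(528.5,135.5),'w5':(412,49.5)}
for O in(K,B):
  for c in(('w1','w2','w5'),('w1','w2'),('w1','w5'),('w2','w5')):
    X,e=tri(*[(n,*O[n]) for n in c]);Y=T.T@(X-H);print(c,Y,np.hypot(Y[1],Y[2]),'ang',np.arctan2(Y[2],Y[1]),np.array(e))
for t in(.5,.55,.6,.65,.7):
  print(t,[[proj(n,H+T@[-.108,r*np.cos(t),r*np.sin(t)]).round(1) for n in K] for r in(.155,.175)])
E
```

```text
('w1', 'w2', 'w5') [-0.1092  0.1467  0.0997] 0.17732538450360294 ang 0.5968410669149552 [0.0002 0.0001 0.0003]
('w1', 'w2') [-0.1093  0.1465  0.0998] 0.17721547387474015 ang 0.5980598577383034 [0.0001 0.0001]
('w1', 'w5') [-0.1092  0.1466  0.1005] 0.17767522947907935 ang 0.6009070219357845 [0.0003 0.0003]
('w2', 'w5') [-0.1093  0.1474  0.0983] 0.1771944750406708 ang 0.5882671800503512 [0. 0.]
('w1', 'w2', 'w5') [-0.1087  0.1322  0.0963] 0.16356867064214428 ang 0.6294629231720067 [0.0006 0.0002 0.0005]
('w1', 'w2') [-0.1086  0.1325  0.096 ] 0.16364714026561378 ang 0.6268902549936974 [0.0004 0.0004]
('w1', 'w5') [-0.1086  0.1323  0.0961] 0.1635125047287779 ang 0.6285211977720915 [0.0005 0.0005]
('w2', 'w5') [-0.1088  0.1315  0.0974] 0.16365552571932648 ang 0.6372167956289895 [0. 0.]
0.5 [[array([328.4, 135. ]), array([519.2, 135.3]), array([410. ,  54.5])], [array([344.5, 142.3]), array([539.2, 142.7]), array([438.5,  53.1])]]
0.55 [[array([325.1, 134.3]), array([519.5, 134.7]), array([406.9,  53.5])], [array([341. , 141.7]), array([539.9, 142. ]), array([435.7,  51.8])]]
0.6 [[array([321.4, 133.5]), array([519.4, 133.8]), array([403. ,  52.5])], [array([337.1, 140.9]), array([540.3, 141.2]), array([432. ,  50.5])]]
0.65 [[array([317.2, 132.5]), array([518.9, 132.8]), array([398.5,  51.4])], [array([332.5, 139.9]), array([540.1, 140.2]), array([427.5,  49.2])]]
0.7 [[array([312.6, 131.3]), array([518. , 131.6]), array([393.1,  50.3])], [array([327.5, 138.6]), array([539.5, 139. ]), array([421.9,  47.8])]]
```

>>> servo_tool --targets '[[[0,0.4,0,0,0,0],[0,0.8,0.2,0,0,0],[-0.02,0.86,0.5,0,0,0],[-0.02,0.86,0.5,0,0,0],[-0.02,0.86,0.5,0,0,0]]]' --fingers 45

```text
clock: 15.18
tool_pos: [0.5017, -0.0658, 0.1838]
tcp_rot: [[-0.931, 0.364, -0.0], [0.364, 0.931, -0.001], [-0.0, -0.001, -1.0]]
force: [-0.1, -0.7, 1.4]
gripper_width: 0.0452
gripper_force: 0.0
```

```bash
python3 - <<'E'
from jig import *
C=np.array([.5288,-.2243,.036]);a=np.radians(-21.25);ex=np.array([np.cos(a),np.sin(a),0]);ey=np.array([-ex[1],ex[0],0]);T=np.c_[ex,ey,[0,0,1]]
snap('wrist','w6');o=readout.observe();h=C+T@[-.084,.139,.038];print('handle in tool',o['tcp_rot'].T@(h-o['tool_pos']))
print([proj('w6',C+T@[-.084+s,.139,.038]).round(1) for s in(-.04,0,.04)])
im=cv2.imread('pics/w6.png');s=cv2.cvtColor(im,cv2.COLOR_BGR2HSV)
for s_ in(-.04,-.02,0,.02,.04):
    u,v=proj('w6',C+T@[-.084+s_,.139,.038]).round().astype(int)
    print(v,u,''.join('#' if s[v,x,1]<45 else '.' for x in range(u-30,u+30)))
E
```

```text
handle in tool [0.0016 0.0011 0.1102]
[array([318.4, 140.2]), array([318.5, 194.2]), array([318.5, 243.6])]
140 318 .........................############.......................
168 318 .........................############.......................
194 318 .........................############.......................
219 318 .........................############.......................
244 319 .....................###################....................
```

>>> servo_tool --targets '[[[0,0.01,0.4,0,0,0],[0,0.01,0.8,0,0,0],[0,0.01,1,0,0,0],[0,0.01,1,0,0,0]]]'

```text
clock: 15.72
tool_pos: [0.5016, -0.0645, 0.0831]
tcp_rot: [[-0.932, 0.364, -0.001], [0.364, 0.932, -0.0], [0.001, -0.001, -1.0]]
force: [-0.7, 0.2, -0.3]
gripper_width: 0.0452
gripper_force: 0.0
```

>>> servo_tool --targets '[[[0,0,0.15,0,0,0],[0,0,0.28,0,0,0],[0,0,0.28,0,0,0]]]'

```text
clock: 16.1
tool_pos: [0.5015, -0.0636, 0.0546]
tcp_rot: [[-0.932, 0.362, -0.001], [0.362, 0.932, 0.0], [0.001, -0.0, -1.0]]
force: [-0.5, -0.6, -0.7]
gripper_width: 0.0451
gripper_force: 0.0
```

>>> servo_tool --targets '[[[0,0,0,0,0,0],[0,0,0,0,0,0],[0,0,0,0,0,0],[0,0,0,0,0,0],[0,0,0,0,0,0],[0,0,0,0,0,0],[0,0,0,0,0,0]]]' --fingers 4

```text
clock: 16.98
tool_pos: [0.5017, -0.0652, 0.0558]
tcp_rot: [[-0.932, 0.363, 0.0], [0.363, 0.932, -0.001], [-0.001, -0.001, -1.0]]
force: [-1.9, -5.4, 3.2]
gripper_width: 0.008
gripper_force: 58.5
```

```bash
python3 - <<'E'
from jig import *
C=np.array([.5288,-.2243,.036]);a=np.radians(-21.25);ex=np.array([np.cos(a),np.sin(a),0]);ey=np.array([-ex[1],ex[0],0]);T=np.c_[ex,ey,[0,0,1]]
H=C-.078*ex-.016*ey-.010*np.array([0,0,1])
o=readout.observe();print(o['tool_pos'],o['gripper_width'],T.T@(o['tool_pos']-H))
for t in np.append(np.arange(.1,.6,.1),[.58,.6,.62]):
    c=np.cos(t);s=np.sin(t);y=.155*c-.048*s;z=.155*s+.048*c;print(round(t,2),'tool y,z',((y-.155)*10).round(3),(-(z-.048)*10).round(3))
E
```

```text
[ 0.5017 -0.0652  0.0558] 0.008009727837838432 [-0.0049  0.1545  0.0298]
0.1 tool y,z -0.056 -0.152
0.2 tool y,z -0.126 -0.298
0.3 tool y,z -0.211 -0.437
0.4 tool y,z -0.309 -0.566
0.5 tool y,z -0.42 -0.684
0.58 tool y,z -0.517 -0.771
0.6 tool y,z -0.542 -0.791
0.62 tool y,z -0.567 -0.811
```

>>> servo_tool --targets '[[[0,-0.017,-0.051,0,0,0],[0,-0.036,-0.102,0,0,0],[0,-0.056,-0.152,0,0,0],[0,-0.09,-0.226,0,0,0],[0,-0.126,-0.298,0,0,0],[0,-0.167,-0.368,0,0,0],[0,-0.211,-0.437,0,0,0],[0,-0.259,-0.503,0,0,0],[0,-0.309,-0.566,0,0,0],[0,-0.363,-0.626,0,0,0],[0,-0.42,-0.684,0,0,0],[0,-0.456,-0.717,0,0,0],[0,-0.492,-0.75,0,0,0],[0,-0.517,-0.771,0,0,0],[0,-0.542,-0.791,0,0,0],[0,-0.542,-0.791,0,0,0],[0,-0.542,-0.791,0,0,0],[0,-0.542,-0.791,0,0,0]]]'

```text
clock: 19.23
tool_pos: [0.4832, -0.113, 0.1351]
tcp_rot: [[-0.933, 0.361, 0.002], [0.361, 0.933, 0.001], [-0.001, 0.002, -1.0]]
force: [3.5, 5.5, 3.7]
gripper_width: 0.0078
gripper_force: 58.7
```

```bash
python3 - <<'E'
from jig import *
C=np.array([.5288,-.2243,.036]);a=np.radians(-21.25);ex=np.array([np.cos(a),np.sin(a),0]);ey=np.array([-ex[1],ex[0],0]);T=np.c_[ex,ey,[0,0,1]]
H=C-.078*ex-.016*ey-.010*np.array([0,0,1])
o=readout.observe();Y=T.T@(o['tool_pos']-o['tcp_rot'][:,2]*.019-H);print(o['tool_pos'],o['gripper_force'],o['force'],Y,np.hypot(*Y[1:]),'tilt',np.arctan2(Y[2],Y[1])-np.arctan2(.048,.155))
for n,f in(('wrist','w7'),('scene','s7'),('side','d7')): snap(n,f)
def tr(X,t):
    c,s=np.cos(t),np.sin(t);x,y,z=X;return H+T@[x,c*y-s*z,s*y+c*z]
for t in(.56,.6,.64): print(t,[ (proj(n,tr((-.078+.0,.0,.0),t)).round(1),) for n in('w7',)],'plate free edge ends (top)',[[proj(n,tr((x,.16,.010),t)).round(1) for x in(-.1,.1)] for n in('w7','s7','d7')],'wing',[proj(n,tr((-.122,.14,0),t)).round(1) for n in('s7','d7')],'clip',[proj(n,H+T@[-.108,.16*np.cos(t),.16*np.sin(t)]).round(1) for n in('s7','d7')])
for n,x0,x1,y0,y1 in(('s7',292,332,180,232),):
    im=cv2.imread(f'pics/{n}.png');im0=cv2.imread('pics/s5.png');h=cv2.cvtColor(im,cv2.COLOR_BGR2HSV);h0=cv2.cvtColor(im0,cv2.COLOR_BGR2HSV)
    for y in range(y0,y1): print(y,*[''.join(('#' if q[y,x,2]<110 else '+' if q[y,x,2]<160 else 'o') if q[y,x,1]<45 else '.' for x in range(x0,x1)) for q in(h0,h)])
E
```

```text
[ 0.4832 -0.113   0.1351] 58.67570757865906 [3.534  5.4826 3.7228] [-0.0049  0.1032  0.1281] 0.164488794132595 tilt 0.5925331013210813
0.56 [(array([165.9,  93.3]),)] plate free edge ends (top) [[array([381.6,  38. ]), array([363. , 416.2])], [array([309.7, 197.7]), array([358.4, 179.6])], [array([306.9, 183.8]), array([369.7, 181.1])]] wing [array([305.9, 206.6]), array([300.2, 191.2])] clip [array([306.7, 199.9]), array([304.4, 185.5])]
0.6 [(array([165.9,  93.3]),)] plate free edge ends (top) [[array([374.2,  36. ]), array([357.3, 424.2])], [array([310.4, 197. ]), array([359.2, 178.8])], [array([306.9, 183. ]), array([370. , 180.2])]] wing [array([306.4, 205.8]), array([300.2, 190.4])] clip [array([307.3, 199.1]), array([304.4, 184.5])]
0.64 [(array([165.9,  93.3]),)] plate free edge ends (top) [[array([365.7,  34. ]), array([350.9, 432.4])], [array([311.1, 196.3]), array([360.1, 178.1])], [array([307. , 182.2]), array([370.3, 179.4])]] wing [array([307. , 205.2]), array([300.2, 189.7])] clip [array([307.9, 198.3]), array([304.4, 183.7])]
180 .................####+oooo+++ooooooooo
[... 3729 characters left out ...]
o....++oo.oo
224 ...........+++ooo++oo....ooooooo.+#ooooo ...........oooooo++oo..oooo.o....++ooooo
225 ...........o+ooooo+ooo....oooooo.o+ooooo ............oooooo+ooooo.ooooo...++ooooo
226 ...........++oooooo+ooo....oooooo.+ooooo .............oooooo+oooooooooo...++ooo.o
227 ..............oooooo+ooo....ooooo.++oooo ..............oooooo+oooooooooo..+++o...
228 ...............oooooo+ooo....oooo.++oooo ...............oooooo+oooooooooo..++oo..
229 ................+ooooooooo....ooo.+#ooo. ................+oooooooooo.ooo...++oooo
230 .................+ooooo+ooo....oo.o+oooo .................+ooooo+oooo......++oooo
231 ..................oooooooooo....oo.+oooo ..................+oooooooooo...o..+oooo
```

```bash
python3 - <<'E'
from jig import *
C=np.array([.5288,-.2243,.036]);a=np.radians(-21.25);ex=np.array([np.cos(a),np.sin(a),0]);ey=np.array([-ex[1],ex[0],0]);T=np.c_[ex,ey,[0,0,1]]
H=C-.078*ex-.016*ey-.010*np.array([0,0,1])
K,M=load('w7');print('cam in hinge frame',T.T@(M[:3,3]-H),'clip',proj('w7',H+T@[-.108,.16*np.cos(.6),.16*np.sin(.6)]))
h4=cv2.cvtColor(cv2.imread('pics/w4.png'),cv2.COLOR_BGR2HSV);h7=cv2.cvtColor(cv2.imread('pics/w7.png'),cv2.COLOR_BGR2HSV)
# flat: grey level gradient along rows near the free edge
g4=cv2.cvtColor(cv2.imread('pics/w4.png'),cv2.COLOR_BGR2GRAY).astype(int);g7=cv2.cvtColor(cv2.imread('pics/w7.png'),cv2.COLOR_BGR2GRAY).astype(int)
for r in(40,70): print('w4',r,[(x,g4[r,x]) for x in range(505,545)])
for r in(50,90): print('w7',r,[g7[r,x] for x in range(300,420)])
for u,v in((527,40),(525,70),(487,103)): print(T.T@(onz('w4',u,v,.036)-H))
E
```

```text
cam in hinge frame [-0.0779  0.1039  0.2518] clip [385.632   18.1434]
w4 40 [(505, np.int64(170)), (506, np.int64(170)), (507, np.int64(172)), (508, np.int64(170)), (509, np.int64(170)), (510, np.int64(170)), (511, np.int64(170)), (512, np.int64(171)), (513, np.int64(171)), (514, np.int64(170)), (515, np.int64(170)), (516, np.int64(171)), (517, np.int64(169)), (518, np.int64(169)), (519, np.int64(169)), (520, np.int64(168)), (521, np.int64(166)), (522, np.int64(166)), (523, np.int64(166)), (524, np.int64(161)), (525, np.int64(158)), (526, np.int64(163)), (527, np.int64(171)), (528, np.int64(172)), (529, np.int64(174)), (530, np.int64(176)), (531, np.int64(176)), (532, np.int64(178)), (533, np.int64(179)), (534, np.int64(176)), (535, np.int64(165)), (536, np.int64(144)), (537, np.int64(121)), (538, np.int64(115)), (539, np.int64(116)), (540, np.int64(115)), (541, np.int64(116)), (542, np.int64(116)), (543, np.int64(117)), (544, np.int64(118))]
w4 70 [(505, np.int64(173)), (506, np.int64(172)), (507, np.int64(173)), (508, np.int64(173)), (509, np.int64(172)), (510, np.int64(173)), (511
[... 3735 characters left out ...]
4(176), np.int64(179), np.int64(179), np.int64(177), np.int64(179), np.int64(178), np.int64(180), np.int64(179), np.int64(179), np.int64(179), np.int64(180), np.int64(180), np.int64(179), np.int64(180), np.int64(179), np.int64(180), np.int64(180), np.int64(181), np.int64(181), np.int64(180), np.int64(177), np.int64(178), np.int64(179), np.int64(178), np.int64(177), np.int64(177), np.int64(175), np.int64(176), np.int64(176), np.int64(176), np.int64(176), np.int64(177), np.int64(176), np.int64(167), np.int64(152), np.int64(133), np.int64(126), np.int64(125), np.int64(124), np.int64(125), np.int64(123), np.int64(124)]
[-0.089   0.1756  0.01  ]
[-0.0717  0.1772  0.01  ]
[-0.0519  0.1562  0.01  ]
```

```bash
python3 - <<'E'
from jig import *
C=np.array([.5288,-.2243,.036]);a=np.radians(-21.25);ex=np.array([np.cos(a),np.sin(a),0]);ey=np.array([-ex[1],ex[0],0]);T=np.c_[ex,ey,[0,0,1]]
H=C-.078*ex-.016*ey-.010*np.array([0,0,1])
def tr(X,t):
    c,s=np.cos(t),np.sin(t);x,y,z=X;return H+T@[x,c*y-s*z,s*y+c*z]
for t in(.56,.58,.6,.62,.64): print(t,'foot',proj('w7',tr((-.0519,.1555,.01),t)).round(1),'edge',[proj('w7',tr((-.08,.175,z),t)).round(1) for z in(.01,-.005)],'knob',proj('w7',H+T@[-.109,.177*np.cos(t),.177*np.sin(t)]).round(1),'pointer',proj('w7',tr((-.115,.145,0),t)).round(1))
print('base edge',proj('w7',H+T@[-.08,.192,-.008]))
im=cv2.imread('pics/w7.png');h=cv2.cvtColor(im,cv2.COLOR_BGR2HSV)
def show(n,x0,x1,y0,y1):
    h=cv2.cvtColor(cv2.imread(f'pics/{n}.png'),cv2.COLOR_BGR2HSV)
    for y in range(y0,y1): print(y,''.join(('#' if h[y,x,2]<110 else '+' if h[y,x,2]<160 else 'o') if h[y,x,1]<50 else '.' for x in range(x0,x1)))
print('w7 340..440');show('w7',330,450,0,40)
print('foot 280..360');show('w7',280,350,85,135)
print('w4 foot 465..');show('w4',465,535,85,125)
E
```

```text
0.56 foot [366.7 153. ] edge [array([413.5,  88.5]), array([424.,  89.])] knob [431.7  13.6] pointer [360.3   6.9]
0.58 foot [363.4 153.9] edge [array([410.2,  88.4]), array([421.9,  88.9])] knob [429.3  12. ] pointer [357.4   5.6]
0.6 foot [359.8 154.8] edge [array([406.6,  88.3]), array([419.5,  88.8])] knob [426.5  10.3] pointer [354.3   4.2]
0.62 foot [356.  155.7] edge [array([402.7,  88.2]), array([416.8,  88.7])] knob [423.4   8.5] pointer [351.    2.8]
0.64 foot [352.  156.6] edge [array([398.5,  88.1]), array([413.9,  88.5])] knob [420.    6.8] pointer [347.4   1.5]
base edge [442.4798  90.8199]
w7 340..440
0 ++++++++++++++++++++......................+++++++++++++++++++++++++++++++++++++###........+++++++++++++++####...........
1 +++++++++++++++++++++++................++++++++++++++++++++++++++++++++++++++++####.......+++++++++++++++###............
2 ++++++++++++++++++++++++++.........++++++++++++++++++++++++++++++++++++++++++++#####......+++++++++++++++####...........
3 +++++++++++++++++++++++++++++......++++++++++++++++++++++++++++++++++++++++++++######....++++++++++++++++
[... 10521 characters left out ...]
+++++++++++++++..........
116 ..............+++++++++++++oo............#++++++++++++++++++..........
117 ................o+++++++oo...............#+++++++++++++++++++.........
118 ....................oo...................#++++++++++++++++++..........
119 .........................................#+++++++++++++++++++.........
120 .........................................#+++++++++++++++++++.........
121 .........................................++++++++++++++++++++.........
122 .........................................++++++++++++++++++++.........
123 .........................................#+++++++++++++++++++.........
124 .........................................#+++++++++++++++++++.........
```

```bash
python3 - <<'E'
from jig import *
h=cv2.cvtColor(cv2.imread('pics/w7.png'),cv2.COLOR_BGR2HSV)
print(330);
for y in range(132,176): print(y,''.join(('#' if h[y,x,2]<110 else '+' if h[y,x,2]<160 else 'o') if h[y,x,1]<50 else '.' for x in range(310,390)))
im=cv2.imread('pics/w7.png')
print([tuple(map(int,im[90,x])) for x in range(396,460,2)])
E
```

```text
330
132 ................................................................................
133 ................................................................................
134 ................................................................................
135 ................................................................................
136 ..................................................+++++.........................
137 ..............................................++++++++++++......................
138 ...........................................o+++++++++++++++++...................
139 ..........................................oo++oo+ooo++o++++++++.................
140 .........................................oooooooooooooooooo+++++................
141 ........................................ooooooooooooooooooooo++++...............
142 .......................................ooooooooooooooooooooooo+++...............
143 ......................................ooooooooooo+++o+ooooooooo+++..............
144 .....................................oooooo+o+++++++++++oooooooo+++.....
[... 2476 characters left out ...]
4 .++++++++++++ooo+++++++++++###....................oooooo........................
175 +++++++++++oooooo+++++++++##+...................................................
[(133, 180, 200), (130, 176, 197), (131, 178, 198), (130, 176, 197), (128, 174, 196), (129, 175, 196), (128, 175, 196), (128, 175, 195), (106, 150, 172), (83, 123, 149), (82, 121, 147), (77, 120, 145), (81, 121, 146), (116, 157, 181), (139, 180, 201), (140, 183, 204), (139, 181, 202), (138, 180, 199), (136, 177, 198), (135, 176, 196), (137, 178, 198), (137, 177, 198), (138, 180, 200), (103, 151, 177), (70, 125, 159), (69, 124, 159), (70, 126, 161), (69, 127, 162), (68, 124, 161), (69, 127, 162), (69, 126, 162), (71, 127, 162)]
```

>>> servo_tool --targets '[[[0,-0.012,-0.01,0,0,0],[0,-0.025,-0.02,0,0,0],[0,-0.025,-0.02,0,0,0],[0,-0.025,-0.02,0,0,0],[0,-0.025,-0.02,0,0,0],[0,-0.025,-0.02,0,0,0]]]'

```text
clock: 20.12
tool_pos: [0.4823, -0.1152, 0.1371]
tcp_rot: [[-0.933, 0.361, 0.002], [0.361, 0.933, 0.001], [-0.001, 0.002, -1.0]]
force: [3.2, 5.4, 3.3]
gripper_width: 0.0078
gripper_force: 58.7
```

```bash
python3 - <<'E'
from jig import *
C=np.array([.5288,-.2243,.036]);a=np.radians(-21.25);ex=np.array([np.cos(a),np.sin(a),0]);ey=np.array([-ex[1],ex[0],0]);T=np.c_[ex,ey,[0,0,1]]
H=C-.078*ex-.016*ey-.010*np.array([0,0,1])
def tr(X,t):
    c,s=np.cos(t),np.sin(t);x,y,z=X;return H+T@[x,c*y-s*z,s*y+c*z]
snap('wrist','w8');im=cv2.imread('pics/w8.png');h=cv2.cvtColor(im,cv2.COLOR_BGR2HSV)
for t in(.57,.59,.61): print(t,'edge',[proj('w8',tr((-.08,.1748,z),t)).round(1) for z in(.01,-.005)],'knob',proj('w8',H+T@[-.109,.177*np.cos(t),.177*np.sin(t)]).round(1),'blk',[proj('w8',tr((.078+x,.016+y,.046),t)).round(1) for x,y in((-.11,0),(-.11,.048),(-.05,0),(-.05,.048))])
print('base edge',proj('w8',H+T@[-.08,.192,-.008]))
print('row90',[(x,int(im[90,x,1])) for x in range(396,452)])
print('knob cols row10',''.join('+' if h[10,x,1]<50 else '.' for x in range(400,450)),'row2',''.join('+' if h[2,x,1]<50 else '.' for x in range(400,450)))
print('sat along block rows',[(y,int(im[y,200,1])) for y in range(120,200,2)])
print('row 220',[(x,int(im[220,x,1])) for x in range(120,270,3)])
o=readout.observe();print(o['clock'],o['gripper_force'],o['force'])
E
```

```text
0.57 edge [array([416.1,  88.5]), array([426.6,  89. ])] knob [435.   13.9] blk [array([129.1, 173.4]), array([180.5, 184.1]), array([143.2, 264.1]), array([191.9, 285. ])]
0.59 edge [array([412.7,  88.4]), array([424.5,  88.9])] knob [432.5  12.3] blk [array([127.7, 173.3]), array([177.3, 184.4]), array([141.9, 263.9]), array([189. , 285.5])]
0.61 edge [array([409.1,  88.3]), array([422.1,  88.8])] knob [429.7  10.6] blk [array([126.3, 173.2]), array([174.1, 184.6]), array([140.6, 263.7]), array([186.1, 286. ])]
base edge [444.8949  90.8512]
row90 [(396, 179), (397, 179), (398, 178), (399, 178), (400, 176), (401, 177), (402, 178), (403, 179), (404, 176), (405, 176), (406, 175), (407, 175), (408, 175), (409, 176), (410, 176), (411, 175), (412, 172), (413, 159), (414, 139), (415, 127), (416, 125), (417, 121), (418, 124), (419, 125), (420, 122), (421, 123), (422, 123), (423, 136), (424, 158), (425, 174), (426, 181), (427, 182), (428, 183), (429, 181), (430, 182), (431, 180), (432, 179), (433, 178), (434, 177), (435, 176), (436, 176), (437, 175), (438, 176), (439, 177), (440, 178), (441
[... 698 characters left out ...]
(192, 104), (194, 107), (196, 107), (198, 102)]
row 220 [(120, 121), (123, 121), (126, 121), (129, 119), (132, 116), (135, 117), (138, 156), (141, 150), (144, 145), (147, 150), (150, 155), (153, 147), (156, 132), (159, 154), (162, 156), (165, 150), (168, 158), (171, 156), (174, 151), (177, 161), (180, 153), (183, 131), (186, 126), (189, 116), (192, 121), (195, 119), (198, 112), (201, 115), (204, 113), (207, 98), (210, 100), (213, 104), (216, 101), (219, 89), (222, 93), (225, 96), (228, 95), (231, 116), (234, 182), (237, 182), (240, 183), (243, 183), (246, 183), (249, 182), (252, 181), (255, 181), (258, 184), (261, 182), (264, 177), (267, 174)]
20.175 58.710254430770874 [3.4126 5.4215 3.6599]
```

```bash
python3 -c "
from cell import workorder
print(workorder.close_job())"
```

```text
the job is handed in; nothing more can be done
None
```

The job is handed in: by my measurements the block sits snugly in the fence corner, and the arm is holding the table by its handle at about 0.59 rad, where I measured the index line at 0.58–0.60 rad (the allowance is 0.04). The hand-in call gave no verdict.

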